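Clear the gate's swing, work the sagging bolt free and hold the rack bay ajar

TASK

The flat steel spatula lies in the way of the gate of the sample-rack bay: lay it flat, either way round, in the empty wide compartment of the tool tray and let go of it. Then lift the sagging barrel bolt over the keeper's bent-up lip while pulling it back towards the hinge until it is clear of the keeper, and pull the gate open to about 30 degrees. Finish while still holding the gate ajar there, because it swings shut by itself; leave the other things on the bench where they are.

Things in the scene. Friction and masses are not known exactly. Their poses are not given: they have to be found in the camera images.
- spatula: Flat steel spatula, 175 mm long, lying on the bench before the gate, pointing roughly at it. Origin: middle of its underside; x runs along it to the blade, z up. Handle: bar 16 mm wide, 14 mm high, x = -85 to +15 mm (grip at about x = -15 mm); then a neck 10 mm wide, 6 mm high to x = 45 mm and a blade 26 mm wide, 4 mm thick to x = 88 mm. About 90 g.
- tray: Fixed aluminium tool tray, 225 x 155 mm, rim 25 mm above the bench, floor 4 mm thick, walls 5 mm. Origin: centre of its underside; x along its length. A wall along x, 15 mm to the +y side of the middle, leaves a wide compartment (-y side, empty, inside 215 mm along x by 85 mm) and a narrow one (+y side, 55 mm, holds a brush).
- tray_wide (a point): Centre of the inner floor of the tray's wide compartment, 4 mm above the bench; same axes as the tray.
- bay: Fixed pen for tube racks, 220 mm deep (x), 320 mm wide (y), rim 137 mm high, clear walls, open on top, two grey racks inside. Origin: centre of its underside. The gate closes its front (-x, towards the robot), 110 mm from the origin. Hinge at the +y end; latch post with the keeper (uprights to 187 mm above the bench) at the -y end.
- gate_leaf: The gate: a steel frame 16 mm thick, 260 mm wide, 135 mm high with a clear panel; it carries the bolt on its top rail. Origin: on the hinge axis at bench level; the leaf runs along its own -y axis.
- gate (a joint): Gate opening angle, rad. 0 shut; grows as its latch end swings out of the bay towards the robot (bay -x; clockwise seen from above), at most 1.4. A spring shuts it: 0.3 N m when shut, 0.6 N m at 0.6 rad.
- gate_hinge (a point): Point on the gate's vertical hinge axis, 135 mm above the bench.
- bolt (a joint): How far the bolt is drawn, m. 0 fully shot; grows as it is pulled along the gate towards the hinge (bay +y while shut), at most 0.045. Friction about 1 N, no spring. While it sags, its hanging head strikes the keeper's lip at 0.005 and stops. It is free of the keeper from 0.024 on, and only then can the gate swing.
- bolt_lift (a joint): How far the bolt is raised in its worn, slotted barrel, m. 0 sagging at rest, at most 0.014. It drops back when not held up (about 2.5 N). The head passes the lip when raised by 9 mm or more; 11 to 13 mm is comfortable.
- bolt_knob (a point): Grip point on the bolt's knob: an upright steel post, 14 mm diameter, standing on the bolt rod above the gate's top rail, with a button 22 mm wide, 9 mm thick on top. Point: on the post's axis, 46 mm above the rod's axis, 10 mm below the button, 201 mm above the bench while sagging; barrel tops are 23 mm below it. 175 mm from the hinge axis when shot, 130 mm when fully drawn.
- bolt_head (a point): Centre of the bolt's head, a 14 x 12 mm steel block at the rod's far end that hangs 15 mm below the rod's axis, between the keeper's two upright cheeks and beyond its bent-up lip. On the rod's axis, 155 mm above the bench when sagging.
- brush: Bystander: 180 mm brush lying in the tray's narrow compartment. Origin: middle of its underside.
- marker: Bystander: white marker pen, 130 mm long, 16 mm thick, on the bench near the gate. Origin: underside, about its middle.
- scanner: Bystander: black hand-held barcode scanner lying on its side, 185 mm long, 55 mm wide, 40 mm high. Origin: underside.
- tube_rack: Bystander: red tube rack with capped tubes, 200 x 90 mm, 80 mm high. Origin: centre of its underside.
- wash_bottle: Bystander: white plastic bottle, 60 mm diameter, 150 mm high. Origin: centre of its underside.
- mouse: Bystander: black computer mouse 100 x 60 x 32 mm. Origin: centre of its underside.
Things that resemble listed ones, but are neither listed nor needed, are in the scene too. Leave any red or turquoise look-alike of the spatula alone.

How it is judged:
On the way, in this order (a step that is already met when the one before it is completed fails the run):
1. the spatula lies flat in the tray's wide compartment, let go (x of spatula in the frame of tray between -0.035 and 0.035 m and y of spatula in the frame of tray between -0.065 and 0.005 m and z of spatula in the frame of tray below 0.012 m and angle between spatula's own z axis and vertical below 0.12 rad and angle between the x axis of spatula and the x axis of tray, either way round below 0.35 rad and contact force between the fingers and spatula below 0.1 N), for 0.3 s.
2. the bolt is drawn clear of the keeper with the gate still shut (value of joint bolt above 0.022 m and value of joint gate below 0.15 rad), for 0.05 s.
At the end, for the whole second after the job is handed in: Spatula flat and untouched in the wide compartment (tilt under 7, along it within 20 degrees); bolt still drawn 20 mm or more; gate still at 0.35 to 0.75 rad (20 to 43 degrees), held by the fingers with at least 1 N on gate or bolt, nothing else propping it (all of step 1 and value of joint gate between 0.35 and 0.75 rad and velocity of joint gate between -0.06 and 0.06 rad/s and value of joint bolt above 0.02 m and contact force between the fingers and gate_leaf above 1 N and contact force between each of spatula, marker and gate_leaf below 0.1 N); the arm keeps its last pose, push and grip.
It fails at once if a bystander (brush, marker, scanner, tube rack, bottle, mouse) is pushed more than 40 mm (brush 30 mm) from where it was (distance of brush from where it was at the start of the episode above 0.03 m or distance of any of marker, scanner, tube_rack, wash_bottle, mouse from where it was at the start of the episode above 0.04 m).
It also fails if it takes over 51 s, if anything falls off the work surface, if the arm or the gripper's body presses on something with over 40 N, if the wrist force passes 120 N, or if a joint passes its speed limit or range.

ROBOT

A 6-joint arm with a two-finger parallel gripper is mounted at the origin on the work surface. World frame = base frame: x ahead of the robot, y to its left, z up, the work surface at z = 0. Lengths are in m, angles in rad, forces in N, time in s.
With the tool pointing down it reaches from about 0.325 to 0.9 m from the base axis. Payload 6.1 kg.
Tool frame: the origin (TCP) lies midway between the tips of the shut fingers; the grasp point (between the pads) lies 19 mm behind it; z points along the fingers, y is the line along which they close (so a half turn about z gives the same grasp; the last joint's range is limited). The gripper opens to 85 mm and grips with 20 to 120 N. Pads are 22 mm wide; open, the fingers measure 114 mm over their backs; the gripper's body (76 mm by 85 mm) begins 54 mm behind the grasp point. The pads swing forward as they close: fully open they stand 13 mm farther back than shut.
Start: joints at [-1.334, 0.22, 1.526, -0, 1.395, -0.126], TCP at [0.222, -0.584, 0.231] pointing down, gripper open.
Joint ranges: [-2.98, 2.98], [-0.91, 2.08], [0.09, 2.57], [-1.24, 4.39], [0.2, 2.65], [-2.68, 2.68]. Speed limits (rad/s): [2.57, 2.57, 3.01, 3.14, 3.14, 3.14].

INTERFACE

Orientations are given as [roll, pitch, yaw] about the fixed x, y, z axes, in that order (R = Rz(yaw) Ry(pitch) Rx(roll)).
In Python, from plant import movep, move_l, set_joints, gripper_to, hold, inverse_kinematics, observe, get_image, get_calibration, Unreachable, job_done gives the robot as it stands. Calls block until the motion is done:
- movep(position, orientation): joint-space move of the TCP to a pose.
- move_l(position, feed=0.15, rotation=None, max_force=None): straight line of the TCP; rotation=None keeps the orientation; feed is the mean speed in m/s. With max_force (N) it stops when the force on the tool has changed by that much, and returns True; else False.
- set_joints(angles): joint-space move.
- gripper_to(opening, f_grip=None): finger opening in m; f_grip is the grip in N (None keeps the last); returns when the fingers have stopped.
- hold(seconds).
- inverse_kinematics(position, orientation): joint angles nearest the present ones, or None.
- observe(): the state.
- get_image(name): name is "scene" or "top" or "wrist"; returns (picture, depth): 400x640x3 uint8, red, green, blue; 400x640 float32, m along the optical axis (not along the pixel's ray), 0 where there is no reading.
- get_calibration(name): a dict with "intrinsics" (3x3 intrinsics, pixels), "dist_coeffs" ([k1, k2, p1, p2, k3] as OpenCV has them; the pictures are not rectified), "world_from_camera" (4x4, takes a point from camera to world coordinates). Camera axes: x right, y down, z forward; pixel columns grow to the right and rows downward; lengths in m; the calibration is good to about 2 mm. A picture is of the moment at which its call begins: read the wrist's pose just before it. get_calibration takes no time and is no camera call; for the wrist camera it gives the pose at the moment of the call.
A pose or a line that the arm cannot do raises Unreachable and nothing moves.
- job_done(): hands the job in; it is judged then, once.
The state is a dict: "time_s": time; "q": joint angles; "joint_velocities": joint speeds; "joint_torque": joint torques, N m; "eef_pos": TCP position; "tcp_rot": TCP orientation; "ft_force": force on the tool from outside, world axes, zero at the start; "torque": the same for the moment, N m; "opening": finger opening in m; "grasp_force": force on a finger pad.
Only numpy, scipy, OpenCV 4.12 (cv2) and the standard library are available. Lean on these libraries where they do the work, as an engineer would, in place of code of your own. Each camera call takes 0.05 s, during which the arm holds its last target. There are 200 camera calls.

## Working session

There is one attempt and no reset: what is moved stays moved. The work goes in short steps, each a Python script; the robot and the scene stay as the last script left them, time stands still between calls to the robot, and variables do not carry over. Pictures are saved under pics/ and viewed, at most 10 in all, crops included, and the job is handed in when it is done.

```bash
ls; mkdir -p pics; cat > h.py <<'E'
import numpy as np, cv2
from plant import *
def save(name,img): cv2.imwrite('pics/'+name,cv2.cvtColor(img,cv2.COLOR_RGB2BGR))
def ray(c,px):
    K=np.array(c["intrinsics"],float);D=np.array(c["dist_coeffs"],float);T=np.array(c["world_from_camera"])
    u=cv2.undistortPoints(np.array(px,float).reshape(-1,1,2),K,D).reshape(-1,2)
    d=np.c_[u,np.ones(len(u))]@T[:3,:3].T
    return T[:3,3],d
def onplane(c,px,z):
    o,d=ray(c,px); return o+d*((z-o[2])/d[:,2])[:,None]
def bydepth(c,px,dep):
    o,d=ray(c,px); p=np.array(px,int); return o+d*dep[p[:,1],p[:,0]][:,None]
E
python3 - <<'E'
from h import *
for n in("scene","top"):
    im,d=get_image(n); save(n+'0.png',im); np.savez(n+'0.npz',im=im,d=d)
    c=get_calibration(n); print(n,np.round(c["world_from_camera"],3).tolist(),np.round(c["intrinsics"],1).tolist())
print(observe())
E
```

```text
pics
scene [[0.281, 0.709, -0.646, 1.254], [0.959, -0.219, 0.178, -0.139], [-0.015, -0.67, -0.742, 1.021], [0.0, 0.0, 0.0, 1.0]] [[405.3, 0.0, 316.9], [0.0, 405.3, 197.8], [0.0, 0.0, 1.0]]
top [[0.01, -0.998, 0.067, 0.394], [-1.0, -0.011, -0.016, 0.081], [0.017, -0.067, -0.998, 1.474], [0.0, 0.0, 0.0, 1.0]] [[496.0, 0.0, 310.9], [0.0, 496.0, 189.5], [0.0, 0.0, 1.0]]
{'time_s': 0.1, 'q': array([-1.33413726e+00,  2.21123386e-01,  1.52748920e+00, -2.49999230e-05,
        1.39468820e+00, -1.26083500e-01]), 'joint_velocities': array([-0.00025673, -0.00178697, -0.00130372,  0.00080994,  0.00026543,
        0.00102735]), 'joint_torque': array([ 1.23951158e-03, -4.98239136e+01, -3.90546727e+01, -3.79766188e-04,
        5.62385932e-03,  1.73487933e-05]), 'eef_pos': array([ 0.22164666, -0.58380581,  0.23032739]), 'tcp_rot': array([-3.13989499e+00, -1.90386267e-04,  3.62746805e-01]), 'ft_force': array([ 0.55835433, -0.05777995, -0.35732998]), 'torque': array([-0.03151713,  0.00012578,  0.04999633]), 'grasp_force': 0.0, 'opening': 0.08566566384840714}
```

View pics/scene0.png

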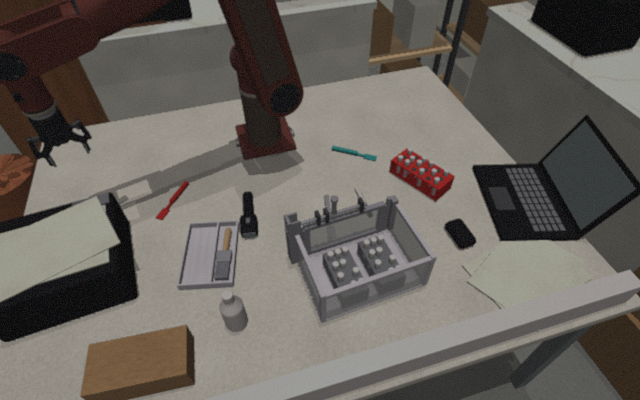

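View pics/top0.png

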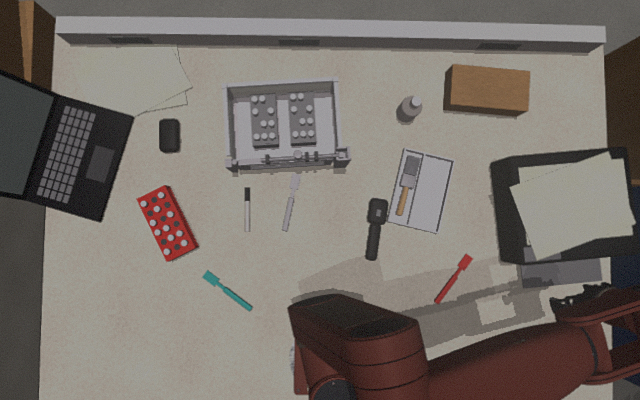

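The top view shows a steel spatula at about (290,202) with its blade at (295,182). There are also a red look-alike at (453,280), a turquoise one at (228,290) and the marker at (247,210). Only the grey one lies before the gate and fits the description. The tray is at (420,190), with the brush on its left and the empty wide compartment on its right. I'll confirm with an enlarged crop.

```bash
python3 - <<'E'
from h import *
z=np.load('top0.npz');im=z['im'];d=z['d']
save('crop1.png',cv2.resize(im[70:250,210:470],None,fx=3,fy=3,interpolation=cv2.INTER_CUBIC))
c=get_calibration('top')
hsv=cv2.cvtColor(im,cv2.COLOR_RGB2HSV)
# height map
v,u=np.mgrid[70:260,200:480]; px=np.c_[u.ravel(),v.ravel()]
P=bydepth(c,px,d)
H=P[:,2].reshape(u.shape); g=im[70:260,200:480]
cv2.imwrite('pics/h1.png',cv2.resize(np.clip(H*1000+20,0,255).astype(np.uint8),None,fx=2.8,fy=2.8,interpolation=cv2.INTER_NEAREST))
# spatula: region of bench deviating
for (a,b,cc,dd) in [(275,172,305,235)]:
    sub=H[b-70:dd-70,a-200:cc-200]; print(np.round(sub[::6,::3]*1000).astype(int))
    print(hsv[b:dd:6,a:cc:3,2]); print(hsv[b:dd:6,a:cc:3,1])
E
```

```text
[[-1 -5  1  7 -4 -1 -3 -4  4 -4]
 [ 5 -6  0 -2  2 -3  2  6  1  0]
 [-1 -3 -2  5  1  3  3 10 -3  0]
 [ 0  0  4 -1 -3 -3  4  4 -6  0]
 [ 4 -4  0  0  0  8  0  0 -6 -1]
 [-4 -7 -4 -3 -7 11 -2 -2  0 -1]
 [-4 -3 -2 -5 15 18  0 -1  1  6]
 [ 1 -2  1  1 15  5 -3 -5  0  4]
 [ 0  3  5 14 15  3 -2 -1 -1 -9]
 [-3  3  3 15 16  8 -7  2  5 -4]
 [ 1  4  1 -2 -3 -2  2 -4 -1 -8]]
[[115 144 154 155 155 154 160 119 111 141]
 [150 154 159 156 161 157 150 148 145 157]
 [156 154 158 160 157 147 147 149 154 155]
 [158 157 155 158 158 158 148 156 153 157]
 [158 156 159 157 157 150 126 157 157 158]
 [156 157 160 155 133 145 102 157 157 157]
 [157 160 159 160 130 146 161 155 159 159]
 [158 157 158 156 141 107 159 159 161 161]
 [156 160 159 132 147 152 159 159 157 160]
 [159 156 155 143 125 160 158 157 156 155]
 [158 159 160 162 159 157 159 158 156 160]]
[[31 27 26 31 26 26 24 24 28 22]
 [29 28 22 31 33 21  8  7 12 16]
 [28 28 24 26 28  7 10  7 18 30]
 [29 23 23 24 23 27 10 23 25 19]
 [27 18 26 26 21 12 10 32 23 24]
 [20 24 32 18 23 14 15 26 26 23]
 [16 21 22 22  8  5 25 16 22 19]
 [21 21 21 29  9  7 24 10 27 25]
 [21 21 18  8 14 15 19 22 13 21]
 [16 13 13 11  6 21 19 11 21 12]
 [21 22 24 16 18 18 19 16 18 22]]
```

View pics/crop1.png

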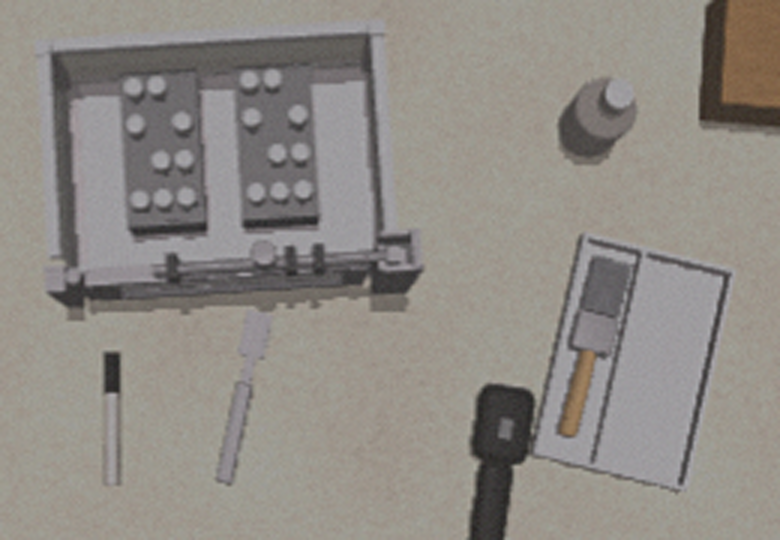

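The crop confirms the steel spatula: handle end at crop (225,483), blade tip at (258,313). It also shows the knob button at (263,253) and the tray corners at (583,235), (731,272), (683,490) and (534,457).

```bash
python3 - <<'E'
from h import *
z=np.load('top0.npz');im=z['im'];d=z['d'];c=get_calibration('top')
full=lambda p:np.array(p,float)/3+[210,70]-1/3
pr=lambda n,x:print(n,np.round(x,4).tolist())
s=onplane(c,full([(258,313)]),.004)[0]; e=onplane(c,full([(225,483)]),.010)[0]
pr('spat tip,end',[s,e]); print('len',np.linalg.norm((s-e)[:2]),'yaw',np.arctan2(*(s-e)[[1,0]]))
t=onplane(c,full([(583,235),(731,272),(683,490),(534,457)]),.025); pr('tray',t)
print('sides',[np.linalg.norm(t[i]-t[(i+1)%4]) for i in range(4)],'ctr',t.mean(0))
k=onplane(c,full([(263,253)]),.220); pr('knob',k)
b=onplane(c,full([(42,45),(383,25)]),.137); pr('bayback',b); print(np.linalg.norm(b[0]-b[1]))
r=onplane(c,full([(75,275),(410,255)]),.155); pr('rod',r); dd=(r[1]-r[0]); print('rod yaw',np.arctan2(dd[1],dd[0]))
m=onplane(c,full([(112,352),(112,485)]),.016); pr('marker',m)
# spatula handle mask from low saturation, cast
hsv=cv2.cvtColor(cv2.GaussianBlur(im,(3,3),0),cv2.COLOR_RGB2HSV)
M=((hsv[...,1]<15)).astype(np.uint8); M[:172]=0;M[236:]=0;M[:,:278]=0;M[:,304:]=0
M=cv2.morphologyEx(M,cv2.MORPH_OPEN,np.ones((2,2)))
n,l,st,ce=cv2.connectedComponentsWithStats(M);i=1+np.argmax(st[1:,4]);print(st[i],ce[i])
v,u=np.where(l==i);P=onplane(c,np.c_[u,v],.012)[:,:2]
rc=cv2.minAreaRect((P*1000).astype(np.float32));print(rc)
# button depth
P=bydepth(c,[(u,v) for u in range(296,300) for v in range(152,156)],d);print('btn z',np.median(P,0))
E
```

```text
spat tip,end [[0.5386, 0.103, 0.004], [0.3704, 0.1332, 0.01]]
len 0.17096860134191416 yaw -0.1779859199357562
tray [[0.6175, -0.2167, 0.025], [0.5827, -0.3636, 0.025], [0.3678, -0.3143, 0.025], [0.3987, -0.168, 0.025]]
sides [np.float64(0.15101109410311492), np.float64(0.220501224466508), np.float64(0.14948891542561202), np.float64(0.22420472106357225)] ctr [ 0.49166546 -0.26564561  0.025     ]
knob [[0.5686, 0.096, 0.22]]
bayback [[0.7692, 0.3011, 0.137], [0.7921, -0.0104, 0.137]]
0.3123425838773014
rod [[0.556, 0.2639, 0.155], [0.5774, -0.0345, 0.155]]
rod yaw -1.4989663004756306
marker [[0.4974, 0.2455, 0.016], [0.3674, 0.2431, 0.016]]
[283 174  19  58 359] [291.7994429  200.62952646]
((452.8117980957031, 116.49085998535156), (27.36475372314453, 170.9158935546875), 76.97615814208984)
btn z [0.57005745 0.09564396 0.21946882]
```

```bash
python3 - <<'E'
from h import *
pi=np.pi; yaw=-.178
g=np.array([.4397,.1207])
gripper_to(.045,40)
movep([*g,.16],[pi,0,yaw])
c=get_calibration('wrist');im,d=get_image('wrist');save('w1.png',im)
o=observe();print(o['time_s'],o['eef_pos'],o['tcp_rot'])
# low-saturation/height blob check in the wrist view
v,u=np.mgrid[0:400,0:640];px=np.c_[u.ravel(),v.ravel()];P=bydepth(c,px,d);ok=(d.ravel()>0)
s=ok&(P[:,2]>.009)&(P[:,2]<.02)&(abs(P[:,0]-.43)<.1)&(abs(P[:,1]-.12)<.045)
Q=P[s];print(s.sum(),np.median(Q,0),cv2.minAreaRect((Q[:,:2]*1000).astype(np.float32)))
np.savez('w1.npz',d=d,im=im)
for x in np.arange(.36,.48,.02):
    q=Q[abs(Q[:,0]-x)<.01]; print(round(x,2),len(q),np.round(np.percentile(q[:,1],[5,50,95]),4) if len(q) else '')
E
```

```text
3.25 [0.44005369 0.12021262 0.16013244] [ 3.14155492e+00 -3.08827494e-04 -1.78840988e-01]
1542 [0.42278013 0.12509662 0.01355412] ((418.560546875, 125.32731628417969), (15.658905029296875, 99.19532775878906), 79.32421875)
0.36 3 [0.13   0.1309 0.1337]
0.38 268 [0.1259 0.133  0.14  ]
0.4 299 [0.1217 0.1292 0.1365]
0.42 318 [0.118  0.1254 0.1329]
0.44 340 [0.1136 0.1215 0.1289]
0.46 314 [0.1108 0.1182 0.1253]
```

View pics/w1.png

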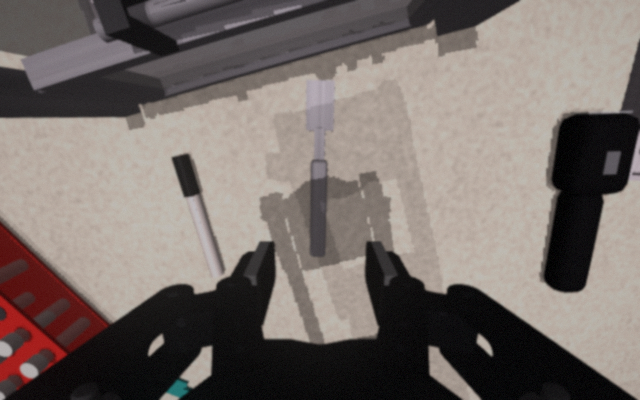

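The wrist view has the spatula at (318,170) between the fingers. Its handle measures 99 x 15.7 mm with the top at z = 13.6 mm, which matches the description. I'll grasp it and place it.

```bash
python3 - <<'E'
from h import *
pi=np.pi
movep([.4382,.1216,.06],[pi,0,-.186])
print(move_l([.4382,.1216,.004],feed=.06,max_force=15))
gripper_to(0.0,40);o=observe();print(o['opening'],o['grasp_force'],o['eef_pos'])
move_l([.4382,.1216,.13],feed=.15)
o=observe();print('held',o['opening'],o['grasp_force'])
movep([.4705,-.2916,.13],[pi,0,-.222])
move_l([.4705,-.2916,.04],feed=.15)
c=get_calibration('top');im,d=get_image('top');save('top1.png',cv2.resize(im[130:250,360:500],None,fx=4,fy=4))
o=observe();print(o['time_s'],o['eef_pos'],o['opening'],o['ft_force'])
E
```

```text
False
0.014698474305596265 39.80127274990082 [0.43881689 0.12165304 0.0045793 ]
held 0.014711660189251838 39.23784255981445
8.5083 [ 0.47147506 -0.29211749  0.04127991] -0.00019043902290278013 [ 0.11897321 -0.18594703  0.54633601]
```

View pics/top1.png

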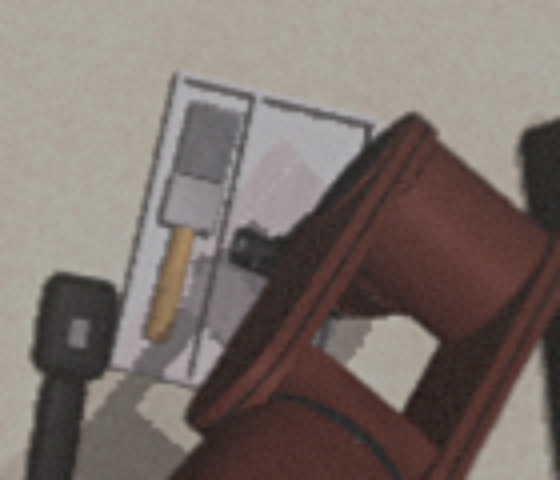

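The opening reads 0, so the spatula slipped out on the way. I'll raise the tool and find where it went.

```bash
python3 - <<'E'
from h import *
move_l([.4705,-.2916,.2],feed=.25)
gripper_to(.045)
movep([.40,-.10,.25],[np.pi,0,-.2])
im,d=get_image('top');np.savez('top2.npz',im=im,d=d);i2,d2=get_image('scene');np.savez('scene2.npz',im=i2,d=d2)
A=cv2.resize(im[60:320,180:500],(800,650))[:, :]; save('top2.png',cv2.resize(im[60:320,180:500],(720,585),interpolation=cv2.INTER_CUBIC))
save('scene2.png',cv2.resize(i2[120:330,140:480],(800,494)))
print(observe()['time_s'])
E
```

```text
10.75
```

View pics/top2.png

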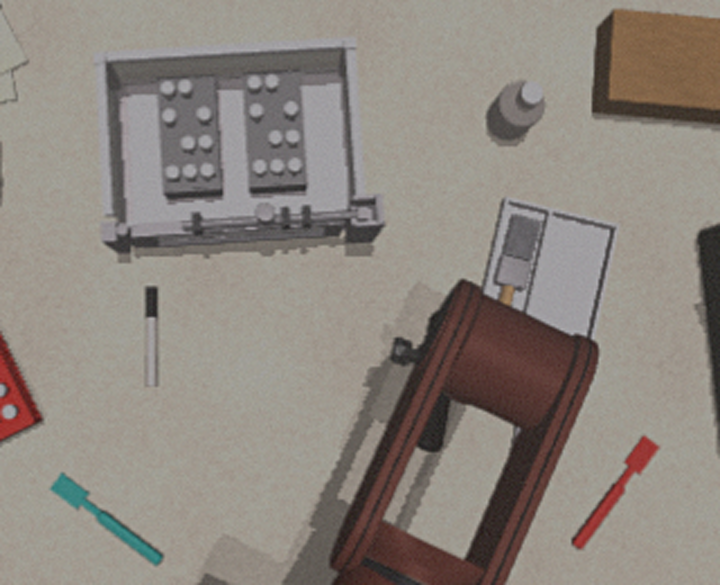

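The original spot is empty and the spatula isn't visible. It's probably hidden under the arm near the scanner, so I'll check the scene view.

View pics/scene2.png

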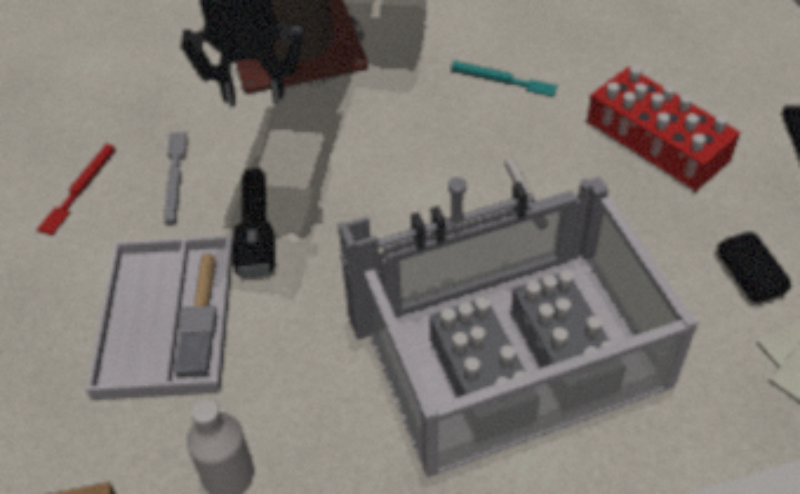

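The scene view shows the spatula lying free on the robot side of the tray, between the tray and the red look-alike. Its blade is at crop (177,137) and its handle end at (170,220). I'll hover over it, measure, then grip lower, harder and with slower transport.

```bash
python3 - <<'E'
from h import *
c=get_calibration('scene')
p=onplane(c,np.array([(178,133),(170,221)])/2.353+[140,120],.008)
print(np.round(p,4).tolist(),np.linalg.norm(p[0]-p[1])); ax=p[0]-p[1];y=np.arctan2(ax[1],ax[0]);print('yaw',y)
ctr=p.mean(0);yt=y+np.pi if y<0 else y-np.pi
movep([ctr[0]+.02,ctr[1],.20],[np.pi,0,yt])
c=get_calibration('wrist');im,d=get_image('wrist');save('w2.png',im)
v,u=np.mgrid[0:400,0:640];P=bydepth(c,np.c_[u.ravel(),v.ravel()],d);ok=(d.ravel()>0)
hsv=cv2.cvtColor(im,cv2.COLOR_RGB2HSV).reshape(-1,3)
s=ok&(P[:,2]>.009)&(P[:,2]<.02)&(np.hypot(P[:,0]-ctr[0],P[:,1]-ctr[1])<.1)&(hsv[:,1]<60)&(hsv[:,2]>50)
M=s.reshape(400,640).astype(np.uint8);M=cv2.morphologyEx(M,cv2.MORPH_OPEN,np.ones((3,3)))
n,l,st,ce=cv2.connectedComponentsWithStats(M)
for i in range(1,n):
    if st[i,4]>150:
        Q=P[(l==i).ravel()];print(st[i],np.median(Q,0),cv2.minAreaRect((Q[:,:2]*1000).astype(np.float32)))
o=observe();print(o['time_s'],o['eef_pos'],o['tcp_rot'],o['q'][5])
E
```

```text
[[0.1674, -0.2121, 0.008], [0.3387, -0.2436, 0.008]] 0.17408986491415251
yaw 2.9595274957670004
[ 312  118   22  151 2351] [ 0.25558701 -0.22864124  0.01359956] ((252.84754943847656, -228.76820373535156), (24.907224655151367, 172.09324645996094), 79.15963745117188)
11.575 [ 0.27385102 -0.22794911  0.20047524] [-3.14153010e+00 -7.82753075e-04 -1.82236999e-01] 0.8357823180524889
```

View pics/w2.png

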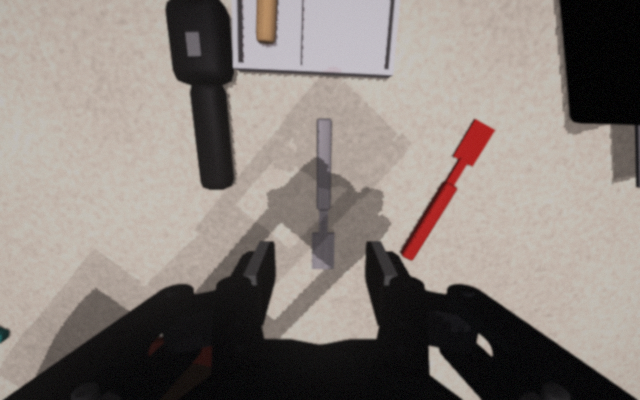

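The wrist view has the spatula at (322,190), handle away from the robot and grip region around (323,185). The red look-alike is well to the right.

```bash
python3 - <<'E'
from h import *
pi=np.pi
def chk(t):
    o=observe();print(t,round(o['time_s'],2),round(o['opening'],4),round(o['grasp_force'],1),np.round(o['eef_pos'],4),np.round(o['ft_force'],1));return o['opening']>.01
g=[.2675,-.2316]
movep([*g,.06],[pi,0,-.189])
print(move_l([*g,.0005],feed=.05,max_force=12));chk('down')
gripper_to(0.0,100);chk('grip')
ok=True
for p,r in [([*g,.03],None),([*g,.06],None),([.38,-.265,.06],None),([.4997,-.2982,.06],[pi,0,-.222])]:
    move_l(p,feed=.1,rotation=r)
    if not chk('wp'): ok=False;break
c=get_calibration('wrist');im,d=get_image('wrist');save('w3.png',im)
E
```

```text
False
down 13.53 0.045 0.0 [ 0.2677 -0.2319  0.0008] [ 0.2 -0.1 -0.1]
grip 13.93 0.0133 98.6 [ 0.2677 -0.232   0.0011] [-1.8  1.3  6.9]
wp 14.37 0.0133 97.8 [ 0.2677 -0.2318  0.0301] [ 0.5 -0.8 -0.1]
wp 14.82 0.0133 97.8 [ 0.2674 -0.2315  0.0596] [-0.8  1.1 -0.7]
wp 16.14 0.0132 97.8 [ 0.3795 -0.2647  0.0598] [-0.1  0.1 -1.5]
wp 17.53 0.0138 97.8 [ 0.4992 -0.298   0.0598] [ 0.7  0.1 -1.2]
```

View pics/w3.png

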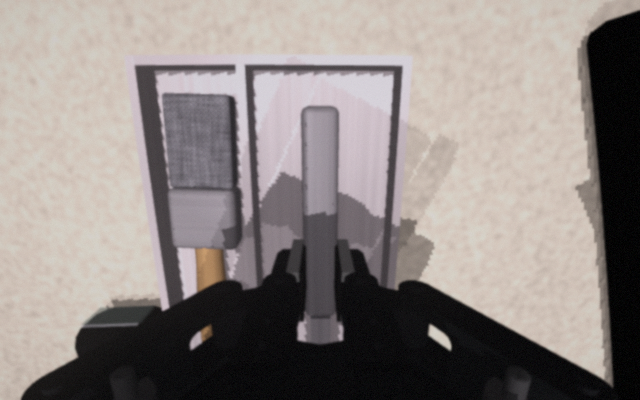

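The wrist view shows the spatula held and aligned over the wide compartment, handle end at (320,107). I'll lower it and release.

```bash
python3 - <<'E'
from h import *
print(move_l([.4997,-.2982,.006],feed=.06,max_force=8)); o=observe();print(o['eef_pos'],o['opening'],o['ft_force'])
gripper_to(.032);hold(.2)
move_l([.4997,-.2982,.09],feed=.15)
move_l([.46,-.29,.20],feed=.25)
c=get_calibration('wrist');im,d=get_image('wrist')
v,u=np.mgrid[0:400,0:640];P=bydepth(c,np.c_[u.ravel(),v.ravel()],d)
o=np.array([.4917,-.2656]);a=-.222;R=np.array([[np.cos(a),-np.sin(a)],[np.sin(a),np.cos(a)]])
L=(P[:,:2]-o)@R
s=(d.ravel()>0)&(P[:,2]>.013)&(P[:,2]<.024)&(abs(L[:,0])<.103)&(L[:,1]>-.068)&(L[:,1]<.008)
Q=L[s];print(s.sum(),cv2.minAreaRect((Q*1000).astype(np.float32)))
for x in np.arange(-.1,.11,.02):
    m=abs(Q[:,0]-x)<.01
    if m.sum()>10: print(round(x,2),m.sum(),np.round(np.median(Q[m,1]),4),np.round(np.median(P[s][m,2]),4))
save('w4.png',im);print(observe()['time_s'])
E
```

```text
True
[ 0.49893325 -0.29760591  0.005165  ] 0.013170296761821033 [ 0.54645871 -0.22722199  4.65652864]
2680 ((-1.100830078125, -31.02397918701172), (25.61288070678711, 171.38136291503906), 89.4361801147461)
-0.08 327 -0.0298 0.0178
-0.06 413 -0.0298 0.0177
-0.04 274 -0.0298 0.0177
-0.02 188 -0.0298 0.0176
0.0 284 -0.0299 0.0174
0.02 299 -0.0299 0.0174
0.04 303 -0.0299 0.0174
0.06 336 -0.0304 0.0175
0.08 256 -0.0299 0.0174
20.3917
```

View pics/w4.png

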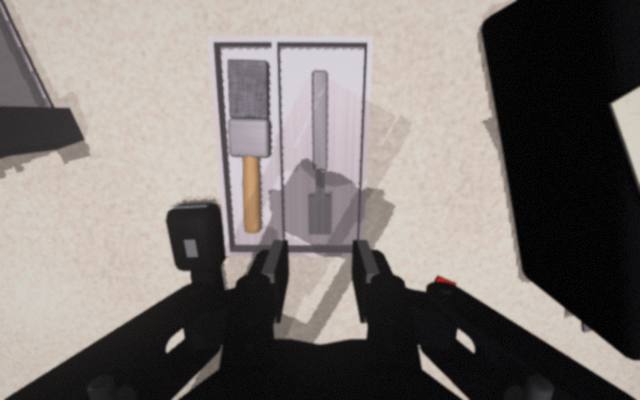

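The wrist view shows it in the wide compartment, but the depth gives the blade (at (320,215)) the same top height as the handle, 17.5 mm. At first only the handle stood that high, so the drop turned the spatula upside down, and it has to be flipped. My plan is to grip it, pitch the tool past vertical, set the blade tip on the tray floor and pivot it down the other way. I'll check reachability first, since IK costs no time.

```bash
cat >> h.py <<'E'
TO=np.array([.4917,-.2656]);TA=-.222
def tray(x,y,z): 
    c,s=np.cos(TA),np.sin(TA); return np.array([TO[0]+c*x-s*y,TO[1]+s*x+c*y,z])
def tz(p): # tool z in world for [pi,p,TA]
    return np.array([-np.sin(p)*np.cos(TA),-np.sin(p)*np.sin(TA),-np.cos(p)])
def tcp(gx,gz,p,t=.0045,y=-.030): return tray(gx,y,gz)+t*tz(p)
E
python3 - <<'E'
from h import *
pi=np.pi
f=lambda gx,gz,p:inverse_kinematics(tcp(gx,gz,p),[pi,p,TA])
for p in(.3,.4,.5): print(p,f(.014,.011,p),f(.014,.06,p) is not None)
for p in(-.6,-.8,-1,-1.2,-1.4,-1.6,-1.8):
  print(p,[(gx,gz,None if f(gx,gz,p) is None else np.round(f(gx,gz,p),2).tolist()) for gx,gz in((.0,.15),(.05,.12),(-.01,.05))])
E
```

```text
0.3 [-0.61039402  0.58686538  1.52756539 -0.11616353  1.30770274  1.22849415] True
0.4 [-0.59363471  0.6619927   1.4371638  -0.143545    1.41925037  1.24796209] True
0.5 [-0.57884279  0.73962327  1.34554732 -0.16840534  1.53011771  1.26152144] True
-0.6 [(0.0, 0.15, [-0.9, -0.19, 2.23, 0.58, 0.7, 0.52]), (0.05, 0.12, [-0.82, -0.01, 2.13, 0.61, 0.6, 0.53]), (-0.01, 0.05, [-0.91, 0.0, 2.29, 0.82, 0.51, 0.22])]
-0.8 [(0.0, 0.15, [-0.99, -0.24, 2.36, 1.0, 0.63, 0.09]), (0.05, 0.12, [-0.9, -0.04, 2.26, 1.12, 0.52, -0.0]), (-0.01, 0.05, [-1.01, 0.02, 2.39, 1.4, 0.54, -0.41])]
-1 [(0.0, 0.15, [-1.08, -0.21, 2.46, 1.46, 0.69, -0.41]), (0.05, 0.12, [-0.97, 0.0, 2.35, 1.67, 0.61, -0.58]), (-0.01, 0.05, [-1.1, 0.13, 2.45, 1.82, 0.73, -0.91])]
-1.2 [(0.0, 0.15, [-1.16, -0.07, 2.51, 1.82, 0.88, -0.83]), (0.05, 0.12, [-1.03, 0.13, 2.4, 2.02, 0.84, -0.98]), (-0.01, 0.05, [-1.19, 0.33, 2.46, 2.02, 1.02, -1.23])]
-1.4 [(0.0, 0.15, [-1.21, 0.16, 2.51, 2.03, 1.16, -1.14]), (0.05, 0.12, [-1.07, 0.34, 2.39, 2.19, 1.14, -1.23]), (-0.01, 0.05, [-1.24, 0.58, 2.4, 2.09, 1.32, -1.43])]
-1.6 [(0.0, 0.15, [-1.22, 0.44, 2.44, 2.13, 1.46, -1.35]), (0.05, 0.12, [-1.08, 0.58, 2.32, 2.27, 1.44, -1.39]), (-0.01, 0.05, [-1.26, 0.83, 2.3, 2.11, 1.59, -1.56])]
-1.8 [(0.0, 0.15, [-1.2, 0.7, 2.33, 2.18, 1.74, -1.48]), (0.05, 0.12, [-1.06, 0.81, 2.21, 2.32, 1.72, -1.48]), (-0.01, 0.05, [-1.23, 1.05, 2.17, 2.12, 1.84, -1.64])]
```

```bash
cat >> h.py <<'E'
def chk(t):
    o=observe();print(t,round(o['time_s'],2),round(o['opening'],4),round(o['grasp_force'],1),np.round(o['eef_pos'],4),np.round(o['tcp_rot'],2),np.round(o['ft_force'],1));return o['opening']
def profile(cam,ylo=-.055,yhi=-.005,zlo=.007,zhi=.4,xr=.16):
    c=get_calibration(cam);im,d=get_image(cam)
    v,u=np.mgrid[0:400,0:640];P=bydepth(c,np.c_[u.ravel(),v.ravel()],d)
    R=np.array([[np.cos(TA),-np.sin(TA)],[np.sin(TA),np.cos(TA)]]);L=np.c_[(P[:,:2]-TO)@R,P[:,2]]
    s=(d.ravel()>0)&(L[:,1]>ylo)&(L[:,1]<yhi)&(L[:,2]>zlo)&(L[:,2]<zhi)&(abs(L[:,0])<xr)
    return L[s],im.reshape(-1,3)[s]
E
python3 - <<'E'
from h import *
pi=np.pi
gripper_to(.03)
p=.3
movep(tcp(.014,.07,p),[pi,p,TA])
print(move_l(tcp(.014,.011,p),feed=.06,max_force=12));chk('down')
gripper_to(0,120);o=chk('grip')
move_l(tcp(.014,.06,p),feed=.12);o=chk('lift')
if o>.009:
    move_l(tcp(.0,.30,p),feed=.25)
    p=-1.55
    movep(tcp(.0,.28,p),[pi,p,TA]);chk('rot')
    L,C=profile('scene',-.06,.0,.05,.45)
    g=(C.max(1).astype(int)-C.min(1)<25)&(C.max(1)>70)
    for z in np.arange(.06,.42,.02):
        m=g&(abs(L[:,2]-z)<.01)
        if m.sum()>5: print(round(z,2),m.sum(),np.round(np.percentile(L[m,0],[10,50,90]),3),np.round(np.median(L[m,1]),3))
E
```

```text
False
down 22.37 0.0302 0.0 [ 0.4979 -0.2979  0.0071] [ 3.14  0.3  -0.22] [ 0.7 -0.1  0.6]
grip 22.66 0.0124 118.4 [ 0.4981 -0.2981  0.0076] [ 3.14  0.3  -0.22] [0.3 0.2 5.3]
lift 23.22 0.0127 117.9 [ 0.4974 -0.2976  0.0557] [ 3.14  0.3  -0.22] [-0.  -0.2 -0.5]
rot 26.15 0.0126 117.9 [ 0.4898 -0.2959  0.2803] [ 3.12 -1.55 -0.2 ] [-0.7 -0.9  0.3]
0.18 17 [0.022 0.024 0.026] -0.031
0.2 71 [0.017 0.021 0.024] -0.031
0.22 67 [0.012 0.015 0.018] -0.031
0.24 25 [0.009 0.011 0.015] -0.033
0.26 30 [0.01  0.012 0.014] -0.031
0.28 75 [-0.009  0.005  0.01 ] -0.032
0.3 93 [-0.033  0.     0.005] -0.026
0.32 49 [-0.008 -0.004 -0.001] -0.031
0.34 50 [-0.014 -0.009 -0.006] -0.031
0.36 17 [-0.019 -0.016 -0.012] -0.03
```

The scene depth shows the spatula held at about 75°, blade tip down. Next I'll set the tip on the tray floor and pivot the spatula down in a loosened grip.

```bash
python3 - <<'E'
from h import *
pi=np.pi;p=-1.55
move_l(tcp(.055,.125,p),feed=.2)
print(move_l(tcp(.055,.1035,p),feed=.04,max_force=4));chk('touch')
gz0=observe()['eef_pos'][2]-(.0045*tz(p))[2]
gripper_to(0,20);chk('loose')
for a,p in((62,-1.5),(48,-1.35),(36,-1.2)):
    a_=np.radians(a)
    try: print(move_l(tcp(.083-.103*np.cos(a_),.006+.103*np.sin(a_),p),feed=.07,rotation=[pi,p,TA],max_force=25))
    except Unreachable as e: print('unreach',a,e);break
    chk(a)
L,C=profile('scene',-.06,.0,.02,.45)
g=(C.max(1).astype(int)-C.min(1)<25)&(C.max(1)>70)
for x in np.arange(-.15,.12,.02):
    m=g&(abs(L[:,0]-x)<.01)
    if m.sum()>5: print(round(x,2),m.sum(),np.round(np.percentile(L[m,2],[10,50,90]),3),np.round(np.median(L[m,1]),3))
E
```

```text
False
touch 27.86 0.0124 118.0 [ 0.5431 -0.3079  0.1032] [-3.12 -1.55 -0.24] [-1.1 -0.5 -1. ]
loose 28.07 0.0125 118.0 [ 0.5432 -0.308   0.1036] [ 3.13 -1.55 -0.21] [ 0.2 -0.4 -1.5]
False
62 28.53 0.0124 117.5 [ 0.5243 -0.305   0.1015] [ 3.07 -1.51 -0.15] [ 5.1  0.3 10.6]
False
48 29.05 0.0125 96.6 [ 0.5033 -0.2994  0.083 ] [ 3.14 -1.35 -0.22] [-1.7  0.8  7.2]
True
36 29.28 0.0123 92.7 [ 0.5    -0.2997  0.0817] [ 3.13 -1.31 -0.21] [-2.4  0.2  5.3]
-0.15 81 [0.151 0.16  0.168] -0.027
-0.03 6 [0.102 0.107 0.135] -0.026
-0.01 95 [0.098 0.148 0.164] -0.031
0.01 121 [0.091 0.109 0.131] -0.032
0.03 122 [0.033 0.051 0.091] -0.031
0.05 30 [0.021 0.025 0.03 ] -0.028
0.11 60 [0.022 0.025 0.028] -0.031
```

The grip stays locked at 118 N, and with the tool horizontal the palm would block a full pivot. So I'll open the fingers so the handle leans on the palm, then back the gripper away so it slides down. IK check of the retreat first.

```bash
python3 - <<'E'
from h import *
pi=np.pi
for p in(-1.31,-1.1,-.9):
  for gz in(.082,.1,.14):
    r=[]
    for gx in(-.02,-.05,-.08,-.11,-.14):
        q=inverse_kinematics(tcp(gx,gz,p),[pi,p,TA]); r.append(None if q is None else np.round(q-observe()['q'],1).tolist())
    print(p,gz,[x is not None for x in r],[x for x in r if x is not None][-1:])
E
```

```text
-1.31 0.082 [True, True, False, False, False] [[-0.2, -0.1, 0.1, -0.2, 0.1, -0.0]]
-1.31 0.1 [True, True, False, False, False] [[-0.2, -0.1, 0.1, -0.2, 0.1, 0.1]]
-1.31 0.14 [True, False, False, False, False] [[-0.1, -0.3, 0.1, -0.2, -0.0, 0.2]]
-1.1 0.082 [True, True, False, False, False] [[-0.1, -0.3, 0.1, -0.3, -0.2, 0.3]]
-1.1 0.1 [True, False, False, False, False] [[-0.0, -0.4, 0.1, -0.3, -0.3, 0.4]]
-1.1 0.14 [True, False, False, False, False] [[-0.0, -0.5, 0.1, -0.5, -0.3, 0.6]]
-0.9 0.082 [True, True, False, False, False] [[0.0, -0.5, 0.1, -0.7, -0.4, 0.7]]
-0.9 0.1 [True, True, False, False, False] [[0.0, -0.6, 0.1, -0.7, -0.4, 0.8]]
-0.9 0.14 [True, True, False, False, False] [[0.0, -0.7, 0.1, -0.9, -0.4, 1.0]]
```

```bash
python3 - <<'E'
from h import *
pi=np.pi;p=-1.31;rot=[pi,p,TA]
move_l(tcp(.011,.095,p),feed=.1,rotation=rot)
move_l(tcp(.044,.095,p),feed=.15)
print(move_l(tcp(.044,.084,p),feed=.05,max_force=4));chk('touch')
gripper_to(.035);hold(.15);chk('open')
move_l(tcp(-.045,.085,p),feed=.13);chk('back')
def show():
    L,C=profile('scene',-.068,.008,.007,.3)
    g=(C.max(1).astype(int)-C.min(1)<25)&(C.max(1)>70)
    for x in np.arange(-.11,.12,.02):
        m=g&(abs(L[:,0]-x)<.01)
        if m.sum()>5: print(round(x,2),m.sum(),np.round(np.percentile(L[m,2],[10,50,90]),3),np.round(np.median(L[m,1]),3))
show()
E
```

```text
True
touch 30.28 0.0125 92.4 [ 0.5316 -0.3051  0.0819] [-3.14 -1.31 -0.22] [-2.   0.6  3.4]
open 30.78 0.035 0.0 [ 0.532  -0.3048  0.0815] [-3.14 -1.31 -0.22] [-0.8 -0.5 -0.2]
back 31.62 0.0353 0.0 [ 0.4455 -0.2865  0.0841] [ 3.14 -1.31 -0.22] [ 0.4 -0.2  0.3]
-0.11 95 [0.01  0.019 0.028] -0.044
-0.09 36 [0.007 0.013 0.112] -0.031
-0.07 72 [0.008 0.019 0.103] -0.024
-0.05 96 [0.009 0.091 0.101] -0.024
-0.03 52 [0.007 0.017 0.022] -0.027
-0.01 47 [0.008 0.017 0.021] -0.026
0.01 49 [0.008 0.012 0.02 ] -0.025
0.03 34 [0.008 0.009 0.012] -0.029
0.05 57 [0.007 0.009 0.011] -0.03
0.07 51 [0.007 0.009 0.011] -0.027
0.09 29 [0.007 0.008 0.01 ] -0.034
0.11 137 [0.01  0.021 0.027] -0.031
```

The profile now has the blade at z ≈ 8–9 mm (x 0.03 to 0.09) and the handle at 18 mm on the −x side, so the spatula lies flat the right way up. Next is the bolt. I'll hover over the knob and re-measure it.

```bash
python3 - <<'E'
from h import *
pi=np.pi;p=-1.31
move_l(tcp(.02,.17,p),feed=.25)
movep(tcp(.02,.25,-.7),[pi,-.7,TA])
L,C=profile('scene',-.068,.008,.007,.024,.104)
g=(C.max(1).astype(int)-C.min(1)<25)&(C.max(1)>70)
print('spat',cv2.minAreaRect((L[g][:,:2]*1000).astype(np.float32)),chk('t'))
for x in np.arange(-.09,.1,.03):
    m=g&(abs(L[:,0]-x)<.01); print(round(x,2),m.sum(),np.round(np.median(L[m],0),4) if m.sum() else '')
yw=1.643
movep([.569-.03,.096,.31],[pi,0,yw])
c=get_calibration('wrist');im,d=get_image('wrist');save('w5.png',im)
v,u=np.mgrid[0:400,0:640];P=bydepth(c,np.c_[u.ravel(),v.ravel()],d)
s=(d.ravel()>0)&(P[:,2]>.205)&(P[:,2]<.235)&(np.hypot(P[:,0]-.569,P[:,1]-.096)<.04)
Q=P[s];print('btn',s.sum(),Q.mean(0) if s.sum() else '',np.ptp(Q,0) if s.sum() else '')
if s.sum(): print(cv2.minEnclosingCircle((Q[:,:2]*1000).astype(np.float32)))
# rod/barrel line
s=(d.ravel()>0)&(P[:,2]>.148)&(P[:,2]<.185)&(abs(P[:,0]-.566)<.03)&(P[:,1]>-.03)&(P[:,1]<.25)
Q=P[s]
for y in np.arange(-.02,.24,.02):
    m=abs(Q[:,1]-y)<.01
    if m.sum()>5: print(round(y,2),m.sum(),np.round(np.median(Q[m],0),3))
chk('t')
E
```

```text
t 33.66 0.0348 0.0 [ 0.5066 -0.2993  0.2441] [-3.14 -0.7  -0.22] [-0.7  0.4 -0.5]
spat ((-2.8379058837890625, -31.139179229736328), (73.54979705810547, 201.9130859375), 89.82085418701172) 0.034818498129281714
-0.09 23 [-0.0916 -0.0312  0.0081]
-0.06 23 [-0.0591 -0.0318  0.0093]
-0.03 39 [-0.0285 -0.0236  0.0172]
0.0 46 [ 0.0009 -0.0281  0.0164]
0.03 34 [ 0.0301 -0.0271  0.0091]
0.06 55 [ 0.0605 -0.0273  0.0089]
0.09 26 [ 0.0847 -0.0292  0.0081]
btn 594 [0.5664779  0.09724742 0.21908907] [0.02151398 0.02155892 0.00969044]
((566.9589233398438, 96.41027069091797), 11.079545021057129)
-0.02 246 [ 0.573 -0.016  0.16 ]
0.0 276 [ 0.57  -0.007  0.159]
0.02 166 [0.572 0.021 0.159]
0.04 203 [0.568 0.046 0.17 ]
0.06 322 [0.569 0.053 0.166]
0.08 154 [0.562 0.073 0.177]
0.1 180 [0.564 0.103 0.16 ]
0.12 206 [0.565 0.12  0.159]
0.14 229 [0.563 0.141 0.159]
0.16 234 [0.561 0.16  0.159]
0.18 448 [0.56  0.178 0.176]
0.2 74 [0.559 0.193 0.159]
t 35.2 0.035 0.0 [0.5388 0.0949 0.3094] [-3.14 -0.    1.64] [-0.2 -1.1 -0. ]
```

The knob is at (0.567, 0.0966) with its button top at 219 mm and a diameter of 22 mm, all as described. Now grip, lift and draw.

```bash
python3 - <<'E'
from h import *
pi=np.pi;yw=1.641
u=np.array([-.0705,.9975]);k=np.array([.567,.0966])
movep([*k,.25],[pi,0,yw])
print(move_l([*k,.181],feed=.1,max_force=10));chk('down')
gripper_to(0,60);o=chk('grip')
if o>.008:
    move_l([*k,.193],feed=.05);chk('lift')
    e=k+.040*u
    print(move_l([*e,.193],feed=.06,max_force=30));chk('drawn')
E
```

```text
False
down 36.41 0.0352 0.0 [0.5675 0.0966 0.1818] [3.14 0.   1.64] [-0.3  0.2 -0.3]
grip 36.7 0.0199 58.3 [0.5682 0.0966 0.1824] [3.14 0.   1.64] [ 2.3 -0.2  3.5]
lift 37.09 0.0193 58.6 [0.5672 0.0966 0.1932] [3.14 0.   1.64] [ 2.7  0.2 -3.2]
False
drawn 37.91 0.02 58.6 [0.5641 0.1369 0.193 ] [ 3.14 -0.    1.64] [ 2.3  0.9 -2.6]
```

```bash
python3 - <<'E'
from h import *
pi=np.pi
u=np.array([-.0705,.9975]);h=np.array([.567,.0966])+.175*u
a0=np.arctan2(-u[1],-u[0]);r=.135
for t in(.13,.26,.39,.52):
    q=h+r*np.array([np.cos(a0-t),np.sin(a0-t)])
    print(move_l([*q,.193],feed=.07,rotation=[pi,0,1.641-t],max_force=30));chk(t)
hold(.3)
c=get_calibration('top');im,d=get_image('top')
v,uu=np.mgrid[70:260,200:480];P=bydepth(c,np.c_[uu.ravel(),v.ravel()],d)
# leaf top rail: heights 0.12-0.17 away from shut line
s=(P[:,2]>.12)&(P[:,2]<.168)&(P[:,1]<.26)&(P[:,1]>.0)&(P[:,0]<.545)&(P[:,0]>.36)
Q=P[s][:,:2];print(s.sum())
if s.sum()>20:
    f=cv2.fitLine(Q.astype(np.float32),cv2.DIST_HUBER,0,.01,.01).ravel();print(f,'gate angle',np.arctan2(abs(f[0]),abs(f[1]))+.07)
c=get_calibration('scene');L,C=profile('scene',-.068,.008,.007,.024,.104);g=(C.max(1).astype(int)-C.min(1)<25)&(C.max(1)>70)
for x in np.arange(-.09,.1,.03):
    m=g&(abs(L[:,0]-x)<.01); print(round(x,2),np.round(np.median(L[m],0),4) if m.sum() else '')
chk('end');print(observe()['joint_velocities'])
E
```

```text
False
0.13 38.31 0.0198 58.7 [0.547  0.1361 0.1932] [3.14 0.   1.51] [ 4.3  0.1 -2.3]
False
0.26 38.71 0.0197 58.8 [0.53   0.1382 0.1933] [3.14 0.   1.38] [ 5.2 -1.4 -2. ]
False
0.39 39.11 0.0199 58.8 [0.5131 0.1426 0.1933] [3.14 0.   1.25] [ 4.6 -1.5 -3.1]
False
0.52 39.51 0.0199 58.8 [0.497  0.149  0.1933] [3.14 0.   1.13] [ 5.  -2.8 -2.2]
98
[0.4035077  0.91497624 0.45603016 0.07342574] gate angle 0.4853473
-0.09 [-0.0856 -0.0246  0.0092]
-0.06 [-0.0608 -0.0237  0.0171]
-0.03 [-0.0284 -0.0271  0.0164]
0.0 [-0.0001 -0.0236  0.0162]
0.03 [ 0.0305 -0.0272  0.0101]
0.06 [ 0.0604 -0.0279  0.0088]
0.09 [ 0.0843 -0.0242  0.008 ]
end 39.91 0.0195 58.8 [0.4973 0.1489 0.1933] [3.14 0.   1.12] [ 4.6 -2.3 -3.2]
[ 0.00173788  0.00013506  0.00099848  0.00168868 -0.00141184 -0.00018846]
```

```bash
python3 -c "
from plant import *
print(job_done())"
```

```text
the job is handed in; nothing more can be done
None
```

I handed the job in at about 40 s: the spatula lies flat and right way up in the wide compartment, the bolt is drawn about 40 mm, and the gate is held at about 0.5 rad (28°) by the fingers. On the way I dropped the spatula once and had to turn it back over in the tray. I don't have the verdict, because the hand-in call reports no result.

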